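Tare the empty bowl before weighing the whistle weight

TASK

We are about to weigh the pressure cooker's whistle weight. Set the empty blue bowl gently, upright, in the middle of the kitchen scale's round steel pan and let go of it, then press the green tare button all the way down and release it. Leave the whistle weight where it is, in its white bowl: do not add it yet.

Things in the scene. Friction and masses are not known exactly. Their poses are not given: they have to be found in the camera images.
- bowl: the small empty blue ceramic bowl, about 130 g, round: 64 mm across at the rim, 62 mm at 26 mm up, 56 mm at 12 mm up, 42 mm at the foot, 45 mm high, wall 4 mm. Origin: centre of the underside of its foot; z up, yaw means nothing. It can be gripped across its whole width from above
- scale: the white kitchen scale, fixed to the counter. Origin: on the counter surface right below the centre of the round steel pan; z up. Pan: 150 mm across, its flat top 28 mm above the origin. The white casing (20 mm high) reaches from -133 to +82 mm along the scale's x and 80 mm to each side along y; the control strip with display and button is at its -x end. The green tare button is at x = -106 mm, y = +40 mm in the scale's frame
- tare (a joint): the round green tare button on the scale's control strip, 28 mm across, in a grey housing 44 mm across whose rim is 32 mm above the counter; its top is 42 mm above the counter when up. Spring-loaded, pressed straight down: 0 = up, 0.006 m = all the way down, which takes about 4 N; it springs back by itself
- weight: the steel whistle weight with a black top, 24 mm across and 42 mm high, 80 g, standing in a white bowl of the same shape as the blue one. Origin: centre of its underside, 6 mm above the white bowl's underside; z up
There are look-alikes about, which are no part of the job. What is meant by the bowl is not brown or turquoise, and is the smaller of those in its own colour.

How it is judged (in metres and radians):
On the way, in this order (a step that is already met when the one before it is completed fails the run):
1. the blue bowl stands upright in the middle of the pan, let go, with the tare button up (horizontal distance between bowl and scale below 0.02 m and z of bowl in the frame of scale below 0.032 m and angle between bowl's own z axis and vertical below 0.2 rad and linear speed of bowl below 0.02 m/s and contact force between the fingers and bowl below 0.05 N and value of joint tare below 0.0015 m), for 0.2 s.
2. the tare button is pressed down with the bowl standing free on the pan (value of joint tare above 0.004 m and horizontal distance between bowl and scale below 0.02 m and contact force between each of the arm, the fingers and bowl below 0.05 N), for 0.05 s.
At the end, for the whole second after the job is handed in: The empty blue bowl stands at rest and upright (within about 11 degrees) on the pan, its centre within 20 mm of the pan's centre; the tare button has been pressed (4 mm or more) after that and is up again; the whistle weight is within 30 mm of where it started (horizontal distance between bowl and scale below 0.02 m and z of bowl in the frame of scale below 0.032 m and angle between bowl's own z axis and vertical below 0.2 rad and linear speed of bowl below 0.02 m/s and value of joint tare below 0.0015 m and distance of weight from where it was at the start of the episode below 0.03 m); the robot touches nothing.
It fails at once if the tare button is pressed while the blue bowl is not on the pan (value of joint tare above 0.003 m and (horizontal distance between bowl and scale above 0.03 m or z of bowl in the frame of scale above 0.04 m)).
It fails at once if the blue bowl is dropped (falls free faster than 0.6 m/s, about 18 mm) (contact force between the fingers and bowl below 0.01 N and linear speed of bowl above 0.6 m/s).
It fails at once if the whistle weight is moved more than 30 mm from its place (distance of weight from where it was at the start of the episode above 0.03 m).
It also fails if it takes over 37 s, if anything falls off the work surface, if the arm or the gripper's body presses on something with over 40 N, if the wrist force passes 120 N, or if a joint passes its speed limit or range.

ROBOT

A 6-joint arm with a two-finger parallel gripper is mounted at the origin on the work surface. World frame = base frame: x ahead of the robot, y to its left, z up, the work surface at z = 0. Lengths are in m, angles in degrees, forces in N, time in s.
With the tool pointing down it reaches from about 0.375 to 0.9 m from the base axis. Payload 3.1 kg.
Tool frame: the origin (TCP) lies at the very end of the fingers, on their centre line; the grasp point (between the pads) lies bot.grip_point_offset behind it (bot.grip_point_offset is the distance from the TCP to the grasp point, in m); z points along the fingers, y is the line along which they close (so a half turn about z gives the same grasp; the last joint's range is limited). The gripper opens to 87 mm and grips with 3 to 60 N. Pads are 19 mm wide; open, the fingers measure 117 mm over their backs; the gripper's body (75 mm by 190 mm) begins 51 mm behind the grasp point.
Start: joints at [-76.06, 30.224, 82.088, -0, 67.689, -10.227], TCP at [0.256, -0.57, 0.223] pointing down, gripper open.
Joint ranges: [-176.69, 176.69], [-43.24, 126.21], [12.49, 139.97], [-82, 262], [0, 151.66], [-163.58, 163.58]. Speed limits (degrees/s): [159.86, 159.86, 180, 180, 180, 180].

INTERFACE

Orientations are given as a 3x3 rotation matrix whose columns are the frame's x, y, z axes.
In Python, from rig import bot, viewer, ticket gives the robot as it stands.
- The arm moves only by the tool servo_tool, never from a script. Its argument "targets" is a list of rows, each an object with "offset": the shift along the tool's x, y, z in m, a list of three; "dr": the turn, a rotation vector about the tool's x, y, z in degrees, a list of three. In form: [{"offset": [x, y, z], "dr": [ax, ay, az]}, ...]. A call has 1 to 20 rows; each row is the pose to reach, as a shift and turn from the pose commanded when the call began, along the tool's axes at that moment; what a row does not reach only later rows make up. A row lasts 1/12 s, in which the tool goes at most 41.7 mm and 7.16 degrees, less where a joint would pass 70% of its speed; a pose out of reach is approached as far as the arm can. A call with a gripper value outside its range is refused whole. "gripper" is the gripper command: -1 is fully open, 1 is shut, values between are in proportion, set as the call begins (left out, the last holds). The fingers move at their own pace and stop on an object; the grip force is fixed at half the most. Time passes only in rows, so rows that repeat a pose let the fingers close. It gives the time, the measured TCP pose, the force, the opening and the grip force at its end, in the units of the state.
- bot.read_state(): the state, without advancing time (a new reading comes with each control period).
- viewer.capture(name): name is "scene" or "top"; returns a dict with "color" (400x640x3 uint8, red, green, blue), "camera_matrix" (3x3 intrinsics, pixels), "R" (3x3) and "t" (3): a world point X has camera coordinates R X + t. Camera axes: x right, y down, z forward; pixel columns grow to the right and rows downward; lengths in m; the calibration is good to about 2 mm. A picture is of the moment at which its call begins. There is no depth.
- ticket.hand_in(): hands the job in; it is judged then, once.
The state is a dict: "time_s": time; "joint_positions": joint angles; "qvel": joint speeds; "tau": joint torques, N m; "position": TCP position; "tcp_rot": TCP orientation; "force": force on the tool from outside, world axes, zero at the start; "moment": the same for the moment, N m; "opening": opening from 0.0 (shut) to 1.0 (fully open); "grasp_force": force on a finger pad.
Only numpy, scipy, OpenCV 4.12 (cv2) and the standard library are available. Lean on these libraries where they do the work, as an engineer would, in place of code of your own. Each camera call takes 0.05 s, during which the arm holds its last target. There are 200 camera calls.

## Working session

There is one attempt and no reset: what is moved stays moved. The work goes in short steps, Python scripts to look and compute and a tool call to move; the robot and the scene stay as the last step left them, time stands still between calls to the robot, and variables do not carry over. Pictures are saved under pics/ and viewed, at most 10 in all, crops included, and the job is handed in when it is done.

Besides the shell and the picture viewer there is one more tool, called after "Emit:" in YAML: its name, and indented under it one key for each argument. servo_tool: Moves the arm, as the interface text tells. Its arguments: {"type":"object","properties":{"targets":{"type":"array"},"gripper":{"type":"number"}},"required":["targets"]}

```bash
mkdir -p pics
python3 - <<'E'
from rig import bot, viewer
import cv2,pickle
for n in("scene","top"):
    c=viewer.capture(n); pickle.dump(c,open(n+".pkl","wb")); cv2.imwrite(f"pics/{n}0.png",c["color"][...,::-1])
    print(n,c["camera_matrix"],c["R"],c["t"])
s=bot.read_state(); print(s["position"],s["tcp_rot"],s["time_s"],bot.grip_point_offset)
E
```

```text
scene [[470.28310855   0.         313.44775631]
 [  0.         470.28310855 193.60814322]
 [  0.           0.           1.        ]] [[ 0.32190905  0.94674611 -0.00680981]
 [ 0.5734968  -0.20071107 -0.79423957]
 [-0.75331002  0.2517675  -0.60756657]] [-0.33429227 -0.21696375  1.35907702]
top [[519.58027674   0.         321.67393831]
 [  0.         519.58027674 203.42586318]
 [  0.           0.           1.        ]] [[-0.00325661 -0.99992172  0.01208055]
 [-0.9970921   0.00232714 -0.07617041]
 [ 0.07613633 -0.01229347 -0.99702163]] [0.13876717 0.51585157 1.25184473]
[ 0.25573601 -0.56958245  0.22165797] [[ 9.12369934e-01  4.09366474e-01 -4.39947821e-04]
 [ 4.09366542e-01 -9.12368055e-01  1.88831909e-03]
 [ 3.71620191e-04 -1.90294548e-03 -9.99998120e-01]] 0.1 0.0187
```

View pics/top0.png

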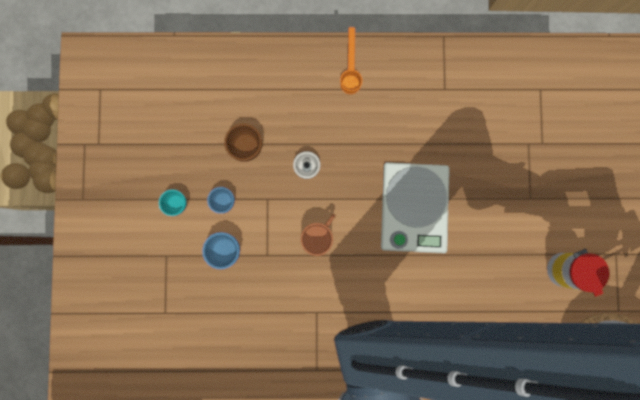

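View pics/scene0.png

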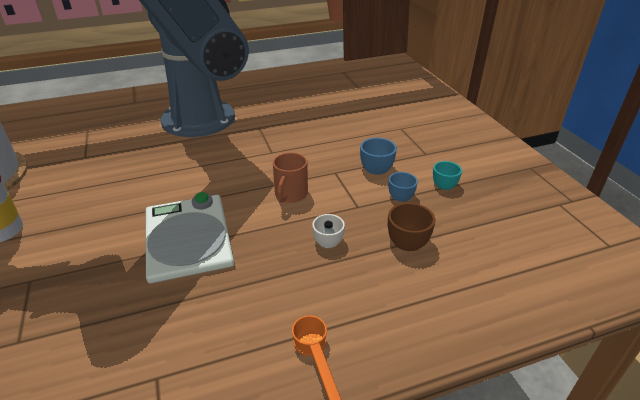

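Top view: the small blue bowl is at (221,200). Look-alikes are the large blue bowl (221,250), turquoise bowl (173,203), brown bowl (243,142), brown mug (316,238) and the white bowl with the weight (307,165). The scale pan is at (416,198) and the green button at (399,240). I choose (221,200), the smaller of the two blue bowls. In the scene view the same bowl is at (403,186).

```bash
cat > h.py <<'E'
import numpy as np,cv2
def ray(c,px,z):
    d=c["R"].T@np.linalg.inv(c["camera_matrix"])@np.array([px[0],px[1],1.]); o=-c["R"].T@c["t"]
    return (o+d*(z-o[2])/d[2])
def blobs(c,lo,hi,amin=30):
    h=cv2.cvtColor(c["color"],cv2.COLOR_RGB2HSV); m=cv2.inRange(h,lo,hi)
    m=cv2.morphologyEx(m,cv2.MORPH_CLOSE,np.ones((3,3)))
    return [k for k in cv2.findContours(m,cv2.RETR_EXTERNAL,cv2.CHAIN_APPROX_NONE)[0] if cv2.contourArea(k)>amin]
def world(c,k,z):  # contour -> circle centre & radii on plane z
    P=np.array([ray(c,p,z)[:2] for p in k[:,0]],np.float32)
    e=cv2.fitEllipse(P); return np.round(e[0],4),np.round(e[1],4)
def proj(c,X):
    q=c["camera_matrix"]@(c["R"]@np.array(X)+c["t"]); return q[:2]/q[2]
E
python3 - <<'E'
from h import *; import pickle
for n in("top","scene"):
    c=pickle.load(open(n+".pkl","rb"))
    for nm,lo,hi,z in(("blue",(98,90,60),(118,255,255),.045),("green",(45,120,40),(80,255,255),.042),("grey",(70,0,60),(110,40,160),.028),("casing",(30,0,60),(110,40,255),.02)):
        for k in blobs(c,lo,hi):
            m=cv2.moments(k); u=np.round([m['m10']/m['m00'],m['m01']/m['m00']],1)
            if len(k)>5 and (n!="top" or u[1]<310): print(n,nm,u,cv2.contourArea(k),*world(c,k,z),ray(c,u,z).round(4))
c=pickle.load(open("top.pkl","rb"))["color"][...,::-1]
cv2.imwrite("pics/crop.png",np.hstack([cv2.resize(c[160:280,160:280],(390,390),interpolation=cv2.INTER_CUBIC),cv2.resize(c[150:270,360:480],(390,390),interpolation=cv2.INTER_CUBIC)]))
print(c[195:200,410],c[170,390])
E
```

```text
top blue [220.8 250.1] 912.5 [0.4038 0.3774] [0.0801 0.0814] [0.4037 0.3774 0.045 ]
top blue [220.6 199.6] 439.0 [0.5241 0.3793] [0.0559 0.0575] [0.524  0.3793 0.045 ]
top green [399.3 239.2] 63.0 [ 0.4282 -0.048 ] [0.0214 0.0221] [ 0.4282 -0.0479  0.042 ]
top grey [566.7 268.2] 43.0 [ 0.3682 -0.4105] [0.0773 0.0859] [ 0.357  -0.4547  0.028 ]
top grey [398.4 239.3] 206.0 [ 0.4281 -0.0478] [0.0388 0.0402] [ 0.4281 -0.0479  0.028 ]
top grey [417.  197.5] 2560.0 [ 0.53   -0.0947] [0.1353 0.1456] [ 0.5295 -0.0948  0.028 ]
top casing [566.6 268.3] 60.0 [ 0.3789 -0.3708] [0.1073 0.1731] [ 0.3564 -0.4583  0.02  ]
top casing [ 25.5 222.6] 1168.5 [0.4715 0.8551] [0.063 0.158] [0.4713 0.8542 0.02  ]
top casing [414.8 207.5] 5413.5 [ 0.5065 -0.0906] [0.18  0.252] [ 0.5056 -0.0905  0.02  ]
top casing [306.9 165. ] 266.0 [0.6117 0.1737] [0.0471 0.0492] [0.6109 0.1733 0.02  ]
top casing [247.  23.] 20311.0 [0.9241 0.2348] [0.2464 1.5984] [0.9699 0.323  0.02  ]
scene blue [402.  185.5] 623.5 [0.5385 0.3733] [0.0597 0.1066] [0.5403 0.3723 0.045 ]
scene blue [377.5 154.7] 995.5 [0.4064 0.3765] [0.083
[... 1304 characters left out ...]
.0 [ 0.3828 -0.4243] [0.0316 0.0653] [ 0.3849 -0.4247  0.02  ]
scene casing [185.9 238.9] 5902.0 [ 0.5163 -0.0893] [0.1843 0.2572] [ 0.5293 -0.0917  0.02  ]
scene casing [623.1 192. ] 1508.0 [0.6893 0.8403] [0.0767 0.2283] [0.6931 0.8379 0.02  ]
scene casing [571.9 155.4] 1769.0 [0.5274 0.844 ] [0.1313 0.2292] [0.5367 0.8408 0.02  ]
scene casing [  5.9 162.4] 639.0 [ 0.1017 -0.4752] [0.0368 0.3874] [ 0.107  -0.4752  0.02  ]
scene casing [81.  77.4] 4977.5 [-0.387  -0.3085] [0.2911 0.7376] [-0.375 -0.327  0.02 ]
scene casing [294.1  49.6] 2560.5 [-0.3884  0.413 ] [0.2835 0.5181] [-0.3774  0.4062  0.02  ]
[[121 123 118]
 [124 124 120]
 [120 122 117]
 [124 125 119]
 [121 123 118]] [208 217 210]
```

View pics/crop.png

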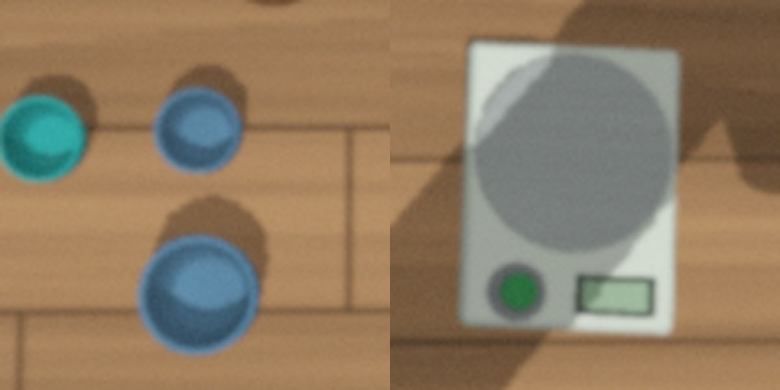

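Crop: left half shows the small blue rim (about 27 px, i.e. 64 mm) beside the clearly bigger blue bowl and the turquoise one. Right half shows the pan centre at about image pixel (416,196). Estimates: bowl (0.524, 0.379), pan (0.532, -0.092), button (0.428, -0.047), with the pan-to-button offset as specified. I will grip diagonally, away from the neighbours.

Emit:
servo_tool:
  gripper: -1
  targets:
    - {"offset":[0.4,-0.346,0],"dr":[0,0,-60]}
    - {"offset":[0.4,-0.346,0],"dr":[0,0,-60]}
    - {"offset":[0.4,-0.346,0],"dr":[0,0,-60]}
    - {"offset":[0.4,-0.346,0],"dr":[0,0,-60]}
    - {"offset":[0.4,-0.346,0],"dr":[0,0,-60]}
    - {"offset":[0.4,-0.346,0],"dr":[0,0,-60]}
    - {"offset":[0.4,-0.346,0],"dr":[0,0,-60]}
    - {"offset":[0.4,-0.346,0],"dr":[0,0,-60]}
    - {"offset":[0.4,-0.346,0],"dr":[0,0,-60]}
    - {"offset":[0.4,-0.346,0],"dr":[0,0,-60]}
    - {"offset":[0.4,-0.346,0],"dr":[0,0,-60]}
    - {"offset":[0.4,-0.346,0],"dr":[0,0,-60]}
    - {"offset":[0.4,-0.346,0],"dr":[0,0,-60]}

```text
time_s: 1.18
position: [0.4796, -0.0874, 0.2224]
tcp_rot: [[0.1, 0.995, -0.0], [0.995, -0.1, 0.001], [0.001, -0.0, -1.0]]
force: [-0.8, -0.4, 0.1]
opening: 0.997
grasp_force: 0.0
```

Emit:
servo_tool:
  targets:
    - {"offset":[0.468,-0.003,0.1],"dr":[0,0,-51]}
    - {"offset":[0.468,-0.003,0.1],"dr":[0,0,-51]}
    - {"offset":[0.468,-0.003,0.1],"dr":[0,0,-51]}
    - {"offset":[0.468,-0.003,0.1],"dr":[0,0,-51]}
    - {"offset":[0.468,-0.003,0.1],"dr":[0,0,-51]}
    - {"offset":[0.468,-0.003,0.1],"dr":[0,0,-51]}
    - {"offset":[0.468,-0.003,0.1],"dr":[0,0,-51]}
    - {"offset":[0.468,-0.003,0.1],"dr":[0,0,-51]}
    - {"offset":[0.468,-0.003,0.1],"dr":[0,0,-51]}
    - {"offset":[0.468,-0.003,0.1],"dr":[0,0,-51]}
    - {"offset":[0.468,-0.003,0.1],"dr":[0,0,-51]}
    - {"offset":[0.468,-0.003,0.1],"dr":[0,0,-51]}
    - {"offset":[0.468,-0.003,0.1],"dr":[0,0,-51]}
    - {"offset":[0.468,-0.003,0.1],"dr":[0,0,-51]}

```text
time_s: 2.35
position: [0.5228, 0.3759, 0.1214]
tcp_rot: [[-0.711, 0.703, -0.002], [0.703, 0.711, -0.001], [0.0, -0.002, -1.0]]
force: [-0.4, -0.5, -0.5]
opening: 0.999
grasp_force: 0.0
```

Run:
```python
from rig import bot, viewer
from h import *
s=bot.read_state(); print(s["position"],s["tcp_rot"],s["joint_positions"])
t=viewer.capture("top");c=viewer.capture("scene")
for k in blobs(t,(98,90,60),(118,255,255)): print(world(t,k,.045),cv2.boundingRect(k))
im=c["color"][...,::-1].copy()
# rim circle of believed bowl + tcp
for a in np.linspace(0,6.28,40):
    p=proj(c,[.524+.032*np.cos(a),.379+.032*np.sin(a),.045]); im[int(round(p[1])),int(round(p[0]))]=(0,0,255)
cv2.imwrite("pics/s1.png",cv2.resize(im[80:280,270:520],(750,600),interpolation=cv2.INTER_NEAREST))
i2=t["color"][...,::-1]; cv2.imwrite("pics/t1.png",i2)
```

```text
[0.52280125 0.37591011 0.12144579] [[-7.11061105e-01  7.03128446e-01 -1.57885290e-03]
 [ 7.03130175e-01  7.11060065e-01 -1.24147682e-03]
 [ 2.49741584e-04 -1.99290500e-03 -9.99997983e-01]] [ 2.58028049e+01  3.85454294e+01  8.40579237e+01 -2.92405495e-02
  5.75090544e+01 -1.95027954e+01]
```

View pics/s1.png

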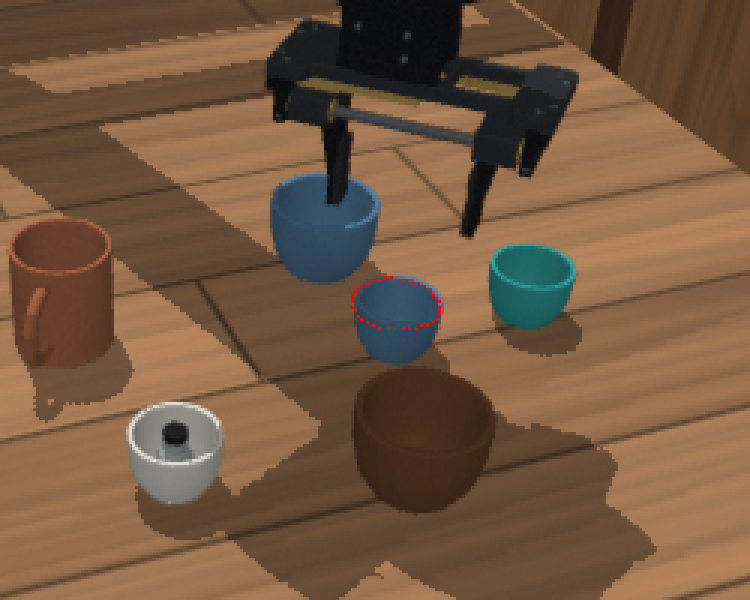

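The scene view shows the predicted rim circle (red) sitting on the small blue bowl, with the fingers above and clear of the neighbours. Descending.

Emit:
servo_tool:
  targets:
    - {"offset":[0.001,0.003,0.02],"dr":[0,0,0]}
    - {"offset":[0.001,0.003,0.04],"dr":[0,0,0]}
    - {"offset":[0.001,0.003,0.06],"dr":[0,0,0]}
    - {"offset":[0.001,0.003,0.08],"dr":[0,0,0]}
    - {"offset":[0.001,0.003,0.1],"dr":[0,0,0]}
    - {"offset":[0.001,0.003,0.108],"dr":[0,0,0]}
    - {"offset":[0.001,0.003,0.108],"dr":[0,0,0]}
    - {"offset":[0.001,0.003,0.108],"dr":[0,0,0]}

```text
time_s: 3.12
position: [0.5255, 0.377, 0.0149]
tcp_rot: [[-0.708, 0.706, -0.0], [0.706, 0.708, -0.0], [0.0, -0.0, -1.0]]
force: [-0.2, -0.5, 0.4]
opening: 1.0
grasp_force: 0.0
```

Emit:
servo_tool:
  gripper: 1
  targets:
    - {"offset":[0,0,0],"dr":[0,0,0]}
    - {"offset":[0,0,0],"dr":[0,0,0]}
    - {"offset":[0,0,0],"dr":[0,0,0]}
    - {"offset":[0,0,0],"dr":[0,0,0]}
    - {"offset":[0,0,0],"dr":[0,0,0]}
    - {"offset":[0,0,0],"dr":[0,0,0]}
    - {"offset":[0,0,0],"dr":[0,0,0]}
    - {"offset":[0,0,0],"dr":[0,0,0]}

```text
time_s: 3.78
position: [0.5255, 0.3783, 0.0153]
tcp_rot: [[-0.709, 0.705, 0.001], [0.705, 0.709, 0.001], [-0.0, 0.001, -1.0]]
force: [-0.4, -0.5, 3.9]
opening: 0.701
grasp_force: 29.8
```

Emit:
servo_tool:
  targets:
    - {"offset":[0,0,-0.01],"dr":[0,0,0]}
    - {"offset":[0,0,-0.025],"dr":[0,0,0]}
    - {"offset":[0,0,-0.045],"dr":[0,0,0]}
    - {"offset":[0,0,-0.07],"dr":[0,0,0]}
    - {"offset":[0,0,-0.095],"dr":[0,0,0]}
    - {"offset":[0,0,-0.12],"dr":[0,0,0]}
    - {"offset":[0,0,-0.14],"dr":[0,0,0]}
    - {"offset":[0,0,-0.15],"dr":[0,0,0]}
    - {"offset":[0,0,-0.15],"dr":[0,0,0]}

```text
time_s: 4.53
position: [0.5265, 0.3787, 0.1673]
tcp_rot: [[-0.709, 0.705, 0.005], [0.705, 0.709, 0.002], [-0.002, 0.005, -1.0]]
force: [-0.3, 0.5, -2.1]
opening: 0.697
grasp_force: 30.0
```

Run:
```python
from rig import bot, viewer
from h import *
s=bot.read_state(); print(s["position"],s["tcp_rot"],s["opening"],s["grasp_force"],s["force"])
c=viewer.capture("scene")
cv2.imwrite("pics/s2.png",cv2.resize(c["color"][40:240,270:520,::-1],(750,600)))
```

```text
[0.52646383 0.37865925 0.1673138 ] [[-0.70926202  0.70493002  0.00458884]
 [ 0.70494289  0.70926068  0.00219543]
 [-0.00170706  0.00479201 -0.99998706]] 0.6974223954379674 29.95078553284884 [-0.28234206  0.47096876 -2.07857903]
```

View pics/s2.png

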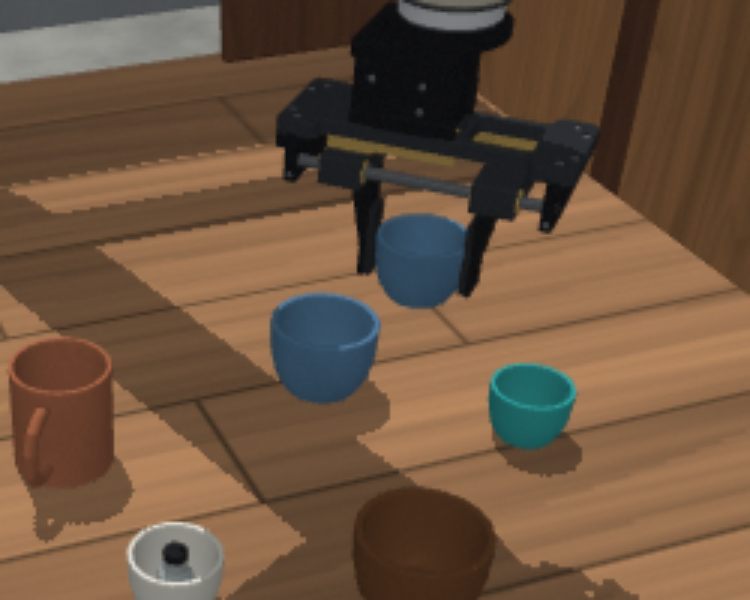

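Held upright, 61 mm opening, 30 N. Carrying it to above the pan.

Emit:
servo_tool:
  targets:
    - {"offset":[-0.013,-0.013,0],"dr":[0,0,0]}
    - {"offset":[-0.03,-0.03,0],"dr":[0,0,0]}
    - {"offset":[-0.05,-0.05,0],"dr":[0,0,0]}
    - {"offset":[-0.074,-0.073,0],"dr":[0,0,0]}
    - {"offset":[-0.098,-0.096,0],"dr":[0,0,0]}
    - {"offset":[-0.122,-0.119,0],"dr":[0,0,0]}
    - {"offset":[-0.146,-0.143,0],"dr":[0,0,0]}
    - {"offset":[-0.17,-0.167,0],"dr":[0,0,0]}
    - {"offset":[-0.194,-0.19,0],"dr":[0,0,0]}
    - {"offset":[-0.218,-0.214,0],"dr":[0,0,0]}
    - {"offset":[-0.242,-0.238,0],"dr":[0,0,0]}
    - {"offset":[-0.266,-0.261,0],"dr":[0,0,0]}
    - {"offset":[-0.287,-0.282,0],"dr":[0,0,0]}
    - {"offset":[-0.306,-0.3,0],"dr":[0,0,0]}
    - {"offset":[-0.32,-0.315,0],"dr":[0,0,0]}
    - {"offset":[-0.33,-0.325,0],"dr":[0,0,0]}
    - {"offset":[-0.335,-0.33,0],"dr":[0,0,0]}
    - {"offset":[-0.335,-0.33,0],"dr":[0,0,0]}

```text
time_s: 6.08
position: [0.5293, -0.0934, 0.1631]
tcp_rot: [[-0.708, 0.707, -0.002], [0.707, 0.708, 0.001], [0.002, -0.001, -1.0]]
force: [0.6, 0.1, -1.2]
opening: 0.698
grasp_force: 30.0
```

Run:
```python
from rig import bot, viewer
from h import *
s=bot.read_state(); print(s["position"],s["tcp_rot"],s["opening"],s["grasp_force"],s["force"])
c=viewer.capture("scene")
im=c["color"][...,::-1].copy()
for X,r in(([.532,-.092,.028],.075),([.532,-.092,.028],.02),([.428,-.047,.042],.014)):
  for a in np.linspace(0,6.28,60):
    p=proj(c,[X[0]+r*np.cos(a),X[1]+r*np.sin(a),X[2]]); im[int(round(p[1])),int(round(p[0]))]=(0,0,255)
cv2.imwrite("pics/s3.png",cv2.resize(im[100:300,60:310],(750,600),interpolation=cv2.INTER_NEAREST))
```

```text
[ 0.52931199 -0.0933549   0.163083  ] [[-7.07564097e-01  7.06644753e-01 -2.49833530e-03]
 [ 7.06645230e-01  7.07567535e-01  8.37387467e-04]
 [ 2.35947641e-03 -1.17293142e-03 -9.99996529e-01]] 0.6983986293704696 29.95074794387392 [ 0.62588773  0.09685809 -1.18442568]
```

View pics/s3.png

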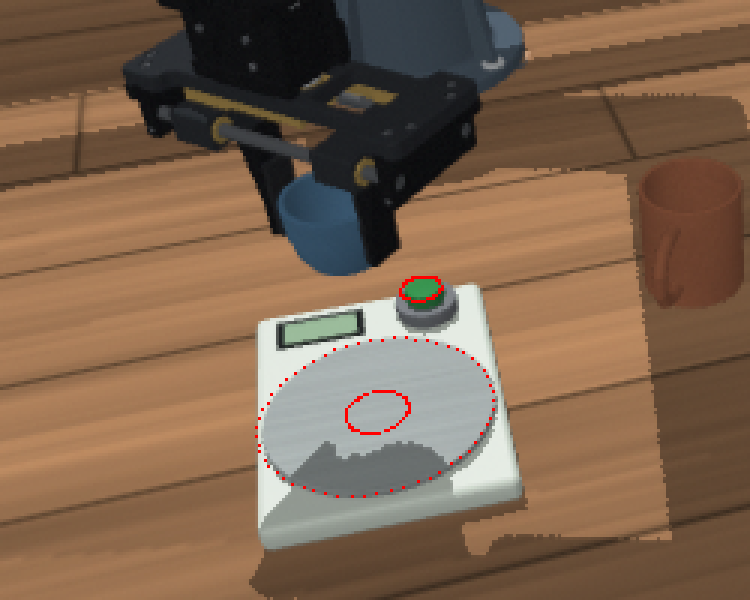

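Scene view: the red predictions match the pan edge and button, and the bowl hangs above them. Lowering to about 8 mm over the pan, then feeling for contact.

Emit:
servo_tool:
  targets:
    - {"offset":[-0.001,0.003,0.01],"dr":[0,0,0]}
    - {"offset":[-0.001,0.003,0.03],"dr":[0,0,0]}
    - {"offset":[-0.001,0.003,0.05],"dr":[0,0,0]}
    - {"offset":[-0.001,0.003,0.07],"dr":[0,0,0]}
    - {"offset":[-0.001,0.003,0.09],"dr":[0,0,0]}
    - {"offset":[-0.001,0.003,0.103],"dr":[0,0,0]}
    - {"offset":[-0.001,0.003,0.11],"dr":[0,0,0]}
    - {"offset":[-0.001,0.003,0.112],"dr":[0,0,0]}
    - {"offset":[-0.001,0.003,0.112],"dr":[0,0,0]}
    - {"offset":[-0.001,0.003,0.112],"dr":[0,0,0]}

```text
time_s: 6.97
position: [0.5334, -0.0905, 0.0529]
tcp_rot: [[-0.71, 0.705, 0.001], [0.705, 0.71, -0.0], [-0.001, 0.0, -1.0]]
force: [1.1, 0.1, -0.7]
opening: 0.699
grasp_force: 30.0
```

Emit:
servo_tool:
  targets:
    - {"offset":[0,0,0.001],"dr":[0,0,0]}
    - {"offset":[0,0,0.002],"dr":[0,0,0]}
    - {"offset":[0,0,0.003],"dr":[0,0,0]}
    - {"offset":[0,0,0.004],"dr":[0,0,0]}
    - {"offset":[0,0,0.004],"dr":[0,0,0]}
    - {"offset":[0,0,0.004],"dr":[0,0,0]}

```text
time_s: 7.47
position: [0.5329, -0.0909, 0.0486]
tcp_rot: [[-0.709, 0.705, 0.0], [0.705, 0.709, -0.0], [-0.0, 0.0, -1.0]]
force: [0.1, -0.3, -1.6]
opening: 0.698
grasp_force: 30.0
```

Not in contact yet; about 5 mm remain.

Emit:
servo_tool:
  targets:
    - {"offset":[0,0,0.001],"dr":[0,0,0]}
    - {"offset":[0,0,0.002],"dr":[0,0,0]}
    - {"offset":[0,0,0.003],"dr":[0,0,0]}
    - {"offset":[0,0,0.004],"dr":[0,0,0]}
    - {"offset":[0,0,0.004],"dr":[0,0,0]}
    - {"offset":[0,0,0.004],"dr":[0,0,0]}

```text
time_s: 7.97
position: [0.5328, -0.0908, 0.0444]
tcp_rot: [[-0.709, 0.705, -0.0], [0.705, 0.709, 0.0], [0.0, -0.0, -1.0]]
force: [0.1, -0.1, -0.7]
opening: 0.701
grasp_force: 30.0
```

Emit:
servo_tool:
  targets:
    - {"offset":[0,0,0.0005],"dr":[0,0,0]}
    - {"offset":[0,0,0.001],"dr":[0,0,0]}
    - {"offset":[0,0,0.001],"dr":[0,0,0]}
    - {"offset":[0,0,0.001],"dr":[0,0,0]}

```text
time_s: 8.3
position: [0.5329, -0.0908, 0.0435]
tcp_rot: [[-0.709, 0.705, -0.0], [0.705, 0.709, -0.0], [0.0, -0.0, -1.0]]
force: [-0.7, -0.5, -1.8]
opening: 0.701
grasp_force: 30.0
```

Emit:
servo_tool:
  targets:
    - {"offset":[0,0,0.0005],"dr":[0,0,0]}
    - {"offset":[0,0,0.001],"dr":[0,0,0]}
    - {"offset":[0,0,0.001],"dr":[0,0,0]}
    - {"offset":[0,0,0.001],"dr":[0,0,0]}

```text
time_s: 8.63
position: [0.533, -0.0909, 0.0432]
tcp_rot: [[-0.709, 0.705, 0.0], [0.705, 0.709, -0.0], [-0.0, 0.0, -1.0]]
force: [-2.0, 0.6, 6.3]
opening: 0.697
grasp_force: 29.8
```

Contact (about 6 N). Opening.

Emit:
servo_tool:
  gripper: -1
  targets:
    - {"offset":[0,0,0],"dr":[0,0,0]}
    - {"offset":[0,0,0],"dr":[0,0,0]}
    - {"offset":[0,0,0],"dr":[0,0,0]}
    - {"offset":[0,0,0],"dr":[0,0,0]}
    - {"offset":[0,0,0],"dr":[0,0,0]}
    - {"offset":[0,0,0],"dr":[0,0,0]}
    - {"offset":[0,0,0],"dr":[0,0,0]}

```text
time_s: 9.22
position: [0.5329, -0.0908, 0.0424]
tcp_rot: [[-0.709, 0.705, -0.0], [0.705, 0.709, 0.0], [0.0, -0.0, -1.0]]
force: [-0.5, -0.0, -0.6]
opening: 0.993
grasp_force: 0.0
```

Emit:
servo_tool:
  targets:
    - {"offset":[0,0,-0.01],"dr":[0,0,0]}
    - {"offset":[0,0,-0.025],"dr":[0,0,0]}
    - {"offset":[0,0,-0.045],"dr":[0,0,0]}
    - {"offset":[0,0,-0.07],"dr":[0,0,0]}
    - {"offset":[0,0,-0.09],"dr":[0,0,0]}
    - {"offset":[0,0,-0.1],"dr":[0,0,0]}
    - {"offset":[0,0,-0.1],"dr":[0,0,0]}

```text
time_s: 9.8
position: [0.5346, -0.0914, 0.1454]
tcp_rot: [[-0.709, 0.705, 0.005], [0.705, 0.709, -0.002], [-0.005, 0.002, -1.0]]
force: [-0.1, -0.5, -0.0]
opening: 1.002
grasp_force: 0.0
```

Run:
```python
from rig import bot, viewer
from h import *
s=bot.read_state(); print(s["time_s"],s["position"],s["tcp_rot"],s["opening"],s["grasp_force"],s["force"],s["joint_positions"])
c=viewer.capture("scene")
im=c["color"][...,::-1].copy()
for X,r in(([.533,-.091,.073],.032),([.428,-.047,.042],.014)):
  for a in np.linspace(0,6.28,60):
    p=proj(c,[X[0]+r*np.cos(a),X[1]+r*np.sin(a),X[2]]); im[int(round(p[1])),int(round(p[0]))]=(0,0,255)
cv2.imwrite("pics/s4.png",cv2.resize(im[100:300,60:310],(750,600),interpolation=cv2.INTER_NEAREST))
```

```text
9.8 [ 0.53455704 -0.09138774  0.14535715] [[-0.70924878  0.70493691  0.00548851]
 [ 0.70493765  0.70926609 -0.00212787]
 [-0.00539283  0.00235987 -0.99998267]] 1.0019943054921414 0.0 [-0.12013137 -0.46375639 -0.03748887] [-2.15132826e+01  2.99237512e+01  9.85434944e+01  2.43367572e-03
  5.11954826e+01 -6.66898318e+01]
```

View pics/s4.png

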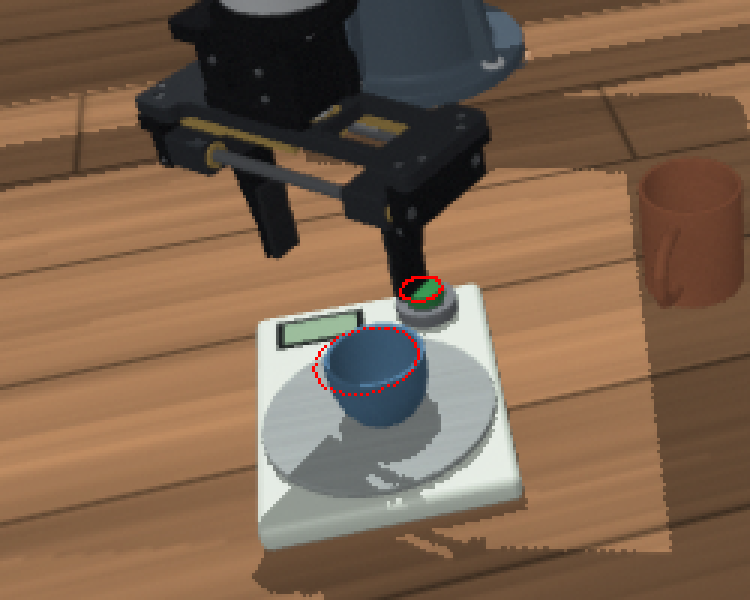

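The bowl stands upright on the pan, with its rim about 7 mm off the prediction, roughly (0.531, -0.085), so well inside 20 mm. Closing the fingers and going above the button.

Emit:
servo_tool:
  gripper: 1
  targets:
    - {"offset":[0.02,-0.008,0],"dr":[0,0,0]}
    - {"offset":[0.045,-0.018,0],"dr":[0,0,0]}
    - {"offset":[0.07,-0.028,0],"dr":[0,0,0]}
    - {"offset":[0.09,-0.037,0],"dr":[0,0,0]}
    - {"offset":[0.105,-0.043,0],"dr":[0,0,0]}
    - {"offset":[0.105,-0.043,0],"dr":[0,0,0]}
    - {"offset":[0.105,-0.043,0],"dr":[0,0,0]}
    - {"offset":[0.105,-0.043,0],"dr":[0,0,0]}
    - {"offset":[0.105,-0.043,0.02],"dr":[0,0,0]}
    - {"offset":[0.105,-0.043,0.045],"dr":[0,0,0]}
    - {"offset":[0.105,-0.043,0.065],"dr":[0,0,0]}
    - {"offset":[0.105,-0.043,0.078],"dr":[0,0,0]}
    - {"offset":[0.105,-0.043,0.078],"dr":[0,0,0]}
    - {"offset":[0.105,-0.043,0.078],"dr":[0,0,0]}

```text
time_s: 11.02
position: [0.4291, -0.0478, 0.0638]
tcp_rot: [[-0.709, 0.705, -0.001], [0.705, 0.709, 0.0], [0.001, -0.0, -1.0]]
force: [0.7, 0.5, 0.6]
opening: 0.043
grasp_force: 0.0
```

Run:
```python
from rig import bot, viewer
from h import *
s=bot.read_state(); print(s["time_s"],s["position"],s["opening"],s["force"])
c=viewer.capture("scene")
cv2.imwrite("pics/s5.png",cv2.resize(c["color"][100:300,60:310,::-1],(750,600)))
```

```text
11.0167 [ 0.4290594  -0.04780862  0.06376899] 0.04283889936797914 [0.7118942  0.54883282 0.63959986]
```

View pics/s5.png

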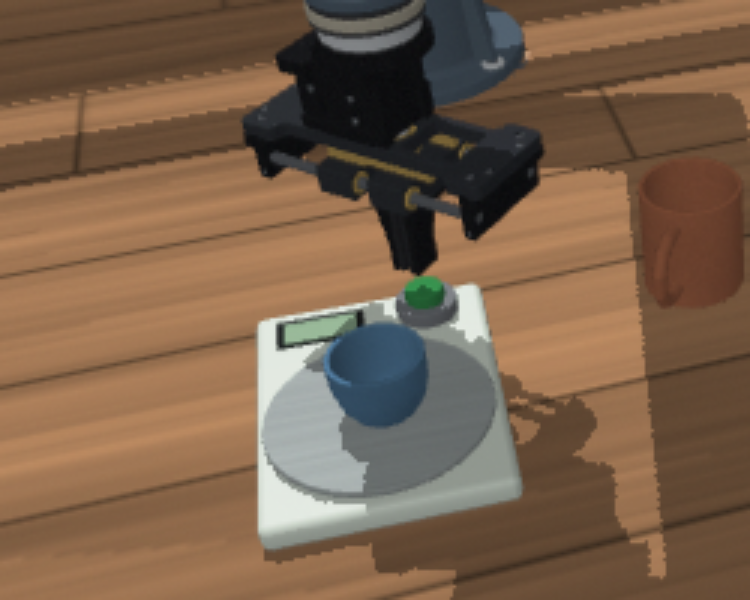

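The closed fingers are over the button at crop (423,290), the bowl stands free, and the gripper body is above the rim. Pressing.

Emit:
servo_tool:
  targets:
    - {"offset":[0,0,0.01],"dr":[0,0,0]}
    - {"offset":[0,0,0.018],"dr":[0,0,0]}
    - {"offset":[0,0,0.021],"dr":[0,0,0]}
    - {"offset":[0,0,0.023],"dr":[0,0,0]}
    - {"offset":[0,0,0.025],"dr":[0,0,0]}
    - {"offset":[0,0,0.027],"dr":[0,0,0]}
    - {"offset":[0,0,0.027],"dr":[0,0,0]}
    - {"offset":[0,0,0.027],"dr":[0,0,0]}

```text
time_s: 11.73
position: [0.4285, -0.0475, 0.0378]
tcp_rot: [[-0.709, 0.705, 0.001], [0.705, 0.709, -0.0], [-0.001, 0.0, -1.0]]
force: [0.0, -0.3, 3.0]
opening: 0.005
grasp_force: 1.6
```

Emit:
servo_tool:
  targets:
    - {"offset":[0,0,0.001],"dr":[0,0,0]}
    - {"offset":[0,0,0.002],"dr":[0,0,0]}
    - {"offset":[0,0,0.002],"dr":[0,0,0]}
    - {"offset":[0,0,0.002],"dr":[0,0,0]}

```text
time_s: 12.07
position: [0.4285, -0.0475, 0.0363]
tcp_rot: [[-0.709, 0.705, 0.001], [0.705, 0.709, -0.001], [-0.001, 0.001, -1.0]]
force: [-0.2, -0.5, 9.9]
opening: 0.001
grasp_force: 5.1
```

Bottomed out: z 36.3 mm, 9.9 N. Releasing.

Emit:
servo_tool:
  targets:
    - {"offset":[0,0,-0.005],"dr":[0,0,0]}
    - {"offset":[0,0,-0.015],"dr":[0,0,0]}
    - {"offset":[0,0,-0.035],"dr":[0,0,0]}
    - {"offset":[0,0,-0.06],"dr":[0,0,0]}
    - {"offset":[0,0,-0.09],"dr":[0,0,0]}
    - {"offset":[0,0,-0.12],"dr":[0,0,0]}
    - {"offset":[0,0,-0.13],"dr":[0,0,0]}
    - {"offset":[0,0,-0.13],"dr":[0,0,0]}
    - {"offset":[0,0,-0.13],"dr":[0,0,0]}
    - {"offset":[0,0,-0.13],"dr":[0,0,0]}

```text
time_s: 12.9
position: [0.4271, -0.0469, 0.1646]
tcp_rot: [[-0.709, 0.705, -0.002], [0.705, 0.709, 0.001], [0.002, -0.001, -1.0]]
force: [-0.2, -0.3, -1.0]
opening: 0.008
grasp_force: 0.0
```

Run:
```python
from rig import bot, viewer
from h import *
s=bot.read_state(); print(s["time_s"],s["position"],s["force"])
c=viewer.capture("scene")
cv2.imwrite("pics/s6.png",cv2.resize(c["color"][100:300,60:360,::-1],(780,520)))
```

```text
12.9 [ 0.42708443 -0.04690137  0.16462236] [-0.17875638 -0.3282876  -1.04196608]
```

View pics/s6.png

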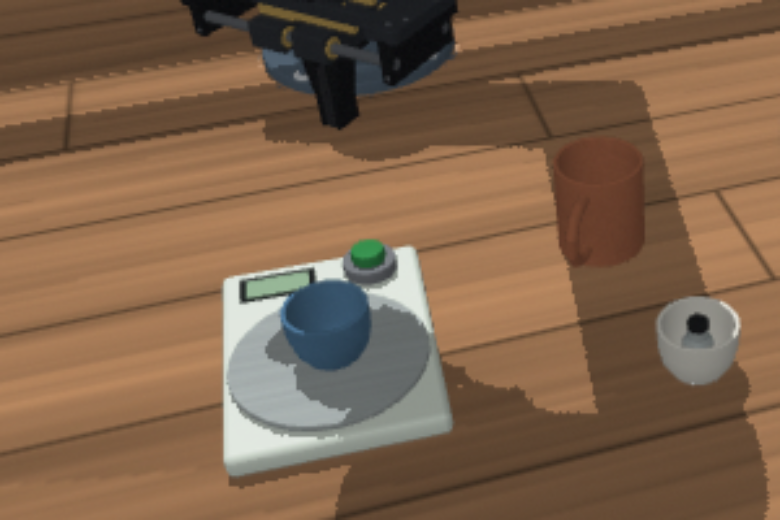

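The button is up (368,252), the bowl is upright mid-pan (329,330), the weight is in its white bowl (698,325), and the arm is clear.

```bash
python3 -c "
from rig import ticket; print(ticket.hand_in())"
```

```text
the job is handed in; nothing more can be done
None
```

The job is handed in at about 13 s of the 37 s, with no verdict returned: the blue bowl stands upright about 7 mm from the pan's centre by my estimate, the tare button was pressed fully and is up again, and the whistle weight is still in its white bowl.

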